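# Pair the headset at the tracking hub

### The job

Pair the headset at the tracking hub: with your fingertips gently press the blue key down and keep it down for at least two seconds, let it come fully up again, then press the green key down to confirm and let it go. Do not touch the yellow or red key, and grasp, lift or shift nothing on the hub or the desk. Finish with the hand clear.

Things in the scene. Friction and masses are not known exactly. Their poses are not given: they have to be found in the camera images.
- hub: black tracking hub, 150 (x) x 310 (y) x 35 mm high, fixed on the desk. Origin: centre of its underside; x to its back edge, y along the row of keys, z up. Four round keys stand on it at local x = -38 mm, y = -105, -35, 35, 105 mm; which colour is where changes. Behind them (local x 8 to 66 mm) a tray with a rim 6 mm high holds two tracker pucks.
- blue_key (a joint): travel of the blue push key (pair), in m: 0 when up, 0.008 fully down. A spring returns it; it begins to move at 1.5 N and is fully down, against a stop, at 5 N; it counts as pressed beyond 0.005. It must not be loaded with more than 30 N
- blue_key_top (a point): centre of the flat top face of the blue key, a blue disc 32 mm in diameter; 59 mm above the desk when up, 51 mm when fully down; this point moves with the key, z up
- blue_key_base: grey round housing of the blue key with the key in it, 48 mm in diameter, fixed on the hub; its top is 12 mm above the hub's top, 12 mm below the top of the key when up. Origin: centre of its underside, on the hub's top (35 mm above the desk)
- green_key (a joint): travel of the green push key (confirm), in m: 0 when up, 0.008 fully down. A spring returns it; it begins to move at 1.5 N and is fully down, against a stop, at 5 N; it counts as pressed beyond 0.005. It must not be loaded with more than 30 N
- green_key_top (a point): centre of the flat top face of the green key, a green disc 32 mm in diameter; 59 mm above the desk when up, 51 mm when fully down; this point moves with the key, z up
- green_key_base: grey round housing of the green key with the key in it, 48 mm in diameter, fixed on the hub; its top is 12 mm above the hub's top, 12 mm below the top of the key when up. Origin: centre of its underside, on the hub's top (35 mm above the desk)
- yellow_key (a joint): travel of the yellow push key (reset, leave alone), in m: 0 when up, 0.008 fully down. A spring returns it; it begins to move at 1.5 N and is fully down, against a stop, at 5 N; it counts as pressed beyond 0.005. It must not be loaded with more than 30 N
- yellow_key_top (a point): centre of the flat top face of the yellow key, a yellow disc 32 mm in diameter; 59 mm above the desk when up, 51 mm when fully down; this point moves with the key, z up
- yellow_key_base: grey round housing of the yellow key with the key in it, 48 mm in diameter, fixed on the hub; its top is 12 mm above the hub's top, 12 mm below the top of the key when up. Origin: centre of its underside, on the hub's top (35 mm above the desk)
- red_key (a joint): travel of the red push key (erase, leave alone), in m: 0 when up, 0.008 fully down. A spring returns it; it begins to move at 1.5 N and is fully down, against a stop, at 5 N; it counts as pressed beyond 0.005. It must not be loaded with more than 30 N
- red_key_top (a point): centre of the flat top face of the red key, a red disc 32 mm in diameter; 59 mm above the desk when up, 51 mm when fully down; this point moves with the key, z up
- red_key_base: grey round housing of the red key with the key in it, 48 mm in diameter, fixed on the hub; its top is 12 mm above the hub's top, 12 mm below the top of the key when up. Origin: centre of its underside, on the hub's top (35 mm above the desk)
- puck_a: loose tracker puck in the hub's tray, right-hand (local -y) half: grey disc 48 mm in diameter, 22 mm high, with a black 30 mm knob on it, 38 mm high in all (top 73 mm above the desk); about 75 mm behind the row of keys. Origin: centre of its underside, z up
- puck_b: loose tracker puck in the hub's tray, left-hand (local +y) half: grey disc 48 mm in diameter, 22 mm high, with a black 30 mm knob on it, 38 mm high in all (top 73 mm above the desk); about 75 mm behind the row of keys. Origin: centre of its underside, z up
- mug: loose blue mug, 80 mm across, 90 mm high, handle at its own +y; origin: centre of its underside; bystander
- mouse: loose black computer mouse, about 80 x 60 x 33 mm; origin on its underside; bystander
- screwdriver: loose screwdriver lying along its x axis, about 200 mm long and 30 mm high; bystander
- controller: loose hand controller lying on the desk left of the hub, grey grip 100 mm long with a black ring of 104 mm at its +x end, 39 mm high; origin on the underside of the grip; bystander

How it is judged:
On the way, in this order (a step that is already met when the one before it is completed fails the run):
1. the blue key is pressed (beyond 5 mm of its 8 mm) and kept down for two seconds (value of joint blue_key above 0.005 m), for 1.9 s.
2. the blue key is let fully up with the green key still up (value of joint each of blue_key, green_key below 0.0015 m), for 0.1 s.
3. the green key is pressed (beyond 5 mm) with the blue key up (value of joint green_key above 0.005 m and value of joint blue_key below 0.0015 m), for 0.1 s.
At the end, for the whole second after the job is handed in: all four keys are up (within 1.5 mm), and the pucks, mug, mouse, screwdriver and controller rest within 10 mm of where they started (all of step 2 and value of joint each of yellow_key, red_key below 0.0015 m and distance of each of puck_a, puck_b, mug, mouse, screwdriver, controller from where it was at the start of the episode below 0.01 m and linear speed of each of puck_a, puck_b, mug, mouse, screwdriver, controller below 0.02 m/s); the robot touches nothing.
It fails at once if the yellow key or its housing is touched (over 0.5 N) or the key moves by 1.5 mm (contact force between yellow_key_base and anything else above 0.5 N or value of joint yellow_key above 0.0015 m).
It fails at once if the red key or its housing is touched (over 0.5 N) or the key moves by 1.5 mm (contact force between red_key_base and anything else above 0.5 N or value of joint red_key above 0.0015 m).
It fails at once if the blue key is pressed harder than 30 N (contact force between blue_key_base and anything else above 30 N).
It fails at once if the green key is pressed harder than 30 N (contact force between green_key_base and anything else above 30 N).
It fails at once if a puck, the mug, mouse, screwdriver or controller is lifted, carried or shifted by more than 10 mm (distance of any of puck_a, puck_b, mug, mouse, screwdriver, controller from where it was at the start of the episode above 0.01 m).
It also fails if it takes over 45 s, if anything falls off the work surface, if the arm or the gripper's body presses on something with over 40 N, if the wrist force passes 120 N, or if a joint passes its speed limit or range.

### The arm

A 6-joint arm with a two-finger parallel gripper is mounted at the origin on the work surface. World frame = base frame: x ahead of the robot, y to its left, z up, the work surface at z = 0. Lengths are in m, angles in rad, forces in N, time in s.
With the tool pointing down it reaches from about 0.225 to 0.875 m from the base axis. Payload 3.4 kg.
Tool frame: the origin (TCP) lies at the very end of the fingers, on their centre line; the grasp point (between the pads) lies 19 mm behind it; z points along the fingers, y is the direction in which the jaws open and shut (so a half turn about z gives the same grasp; the last joint's range is limited). The gripper opens to 85 mm and grips with 20 to 120 N. Pads are 22 mm wide; open, the fingers measure 114 mm over their backs; the gripper's body (76 mm by 85 mm) begins 54 mm behind the grasp point. The pads swing forward as they close: fully open they stand 13 mm farther back than shut.
Start: joints at [1.113, 0.276, 1.505, -0, 1.361, -0.121], TCP at [0.19, 0.543, 0.231] pointing down, gripper open.
Joint ranges: [-2.89, 2.89], [-0.75, 2.08], [0.22, 2.7], [-1.18, 4.32], [0.11, 2.71], [-2.7, 2.7]. Speed limits (rad/s): [2.57, 2.57, 3.14, 3.14, 3.14, 3.14].

### API

Orientations are given as a unit quaternion [w, x, y, z].
In Python, from rig import get_state, get_image, camera_model, sign_off gives the robot as it stands. The module is installed in compiled form; this text tells all that it offers.
- The arm moves only by the tool drive_tool, never from a script. Its argument "motion" is text: rows parted by semicolons, each of 7 numbers parted by spaces: the turn, a rotation vector about the tool's x, y, z in degrees, then the shift along the tool's x, y, z in m, then the opening in per cent of the stroke, from 0 (shut) to 100 (fully open). In form: wx wy wz tx ty tz hand; .... A call has 1 to 12 rows; each row shifts and turns the pose as measured when the row begins, along the tool's axes as they then stand; what a row does not reach is not made up. A row lasts 1/8 s, in which the tool goes at most 62.5 mm and 10.7 degrees, less where a joint would pass 70% of its speed; a pose out of reach is approached as far as the arm can. A call is refused whole if a number of a shift passes 0.0625 or a number of a turn 10.7, either way. A call with a gripper value outside its range is refused whole. The fingers move at their own pace and stop on an object; "newtons" is the grip in N (left out, the last holds). Time passes only in rows, so rows that do not move let the fingers close. It gives the time, the measured TCP pose, the force and the opening at its end, in the units of the state.
- get_state(): the state, without advancing time (a new reading comes with each control period).
- get_image(name): name is "scene" or "side" or "wrist"; returns (picture, depth): 384x512x3 uint8, red, green, blue; 384x512 float32, m along the optical axis (not along the pixel's ray), 0 where there is no reading.
- camera_model(name): a dict with "camera_matrix" (3x3 intrinsics, pixels), "D" ([k1, k2, p1, p2, k3] as OpenCV has them; the pictures are not rectified), "cam_to_world" (4x4, takes a point from camera to world coordinates); the wrist camera has in their place "T_tool_cam" (4x4, takes a point from camera to tool coordinates, whose origin is the TCP and whose axes are the flange's). Camera axes: x right, y up, looking along -z (the intrinsics and any distortion apply to the point x, -y, -z); pixel columns grow to the right and rows downward; lengths in m; the calibration is good to about 2 mm. A picture is of the moment at which its call begins: read the wrist's pose just before it. camera_model takes no time and is no camera call.
- sign_off(): hands the job in, once; it reports no verdict.
The state is a dict: "clock": time; "qpos": joint angles; "qd": joint speeds; "effort": joint torques, N m; "position": TCP position; "ee_rot": TCP orientation; "contact_force": force on the tool from outside, world axes, zero at the start; "moment": the same for the moment, N m; "width": finger opening in m.
Only numpy, scipy, OpenCV 4.12 (cv2) and the standard library are available. Lean on these libraries where they do the work, as an engineer would, in place of code of your own. Each camera call takes 0.05 s, during which the arm holds its last target.

## Working session

There is one attempt and no reset: what is moved stays moved. The work goes in short steps, Python scripts to look and compute and a tool call to move; the robot and the scene stay as the last step left them, time stands still between calls to the robot, and variables do not carry over. Pictures are saved under pics/ and viewed, and the job is handed in when it is done.

Besides the shell and the picture viewer there is one more tool, called after "Emit:" as a command line: name --argument value ..., lists and objects as JSON in quotes. drive_tool: Moves the arm, as the interface text tells. Its arguments: {"type":"object","properties":{"motion":{"type":"string"},"newtons":{"type":"number"}},"required":["motion"]}

```bash
mkdir -p pics
python3 - <<'E'
from rig import *
import cv2
print(get_state())
for n in ("scene","side"):
    p,d=get_image(n); cv2.imwrite(f"pics/{n}0.png",p[:,:,::-1])
    print(n,camera_model(n))
E
```

```text
{'clock': 0.0, 'qpos': array([ 1.11297682e+00,  2.76585391e-01,  1.50615422e+00,  1.82772335e-05,
        1.36068574e+00, -1.21006626e-01]), 'qd': array([ 1.88651535e-03,  1.28483203e-03,  6.15208732e-04,  3.77770976e-05,
        1.29365436e-03, -2.81821564e-04]), 'effort': array([ 1.15324434e-03, -4.16780233e+01, -2.45801139e+01, -9.56216695e-05,
        1.11334742e-02, -6.71295979e-07]), 'position': array([0.18979098, 0.54220857, 0.23043678]), 'ee_rot': array([-2.70080520e-04,  1.67613365e-01,  9.85852382e-01, -8.75688064e-04]), 'contact_force': array([-4.59557396e-01, -2.44993638e-01,  2.65570461e-04]), 'moment': array([0.00990796, 0.03727136, 0.02449512]), 'width': 0.0852215352408401}
scene {'camera_matrix': array([[395.64802231,   0.        , 258.93231943],
       [  0.        , 395.64802231, 187.45196882],
       [  0.        ,   0.        ,   1.        ]]), 'D': array([-0.00566299,  0.        ,  0.        ,  0.        ,  0.        ]), 'cam_to_world': array([[-0.72292149, -0.49009163,  0.4870264 ,  1.19596316],
       [ 0.69079933, -0.52640481,  0.49567557,  0.62617346],
       [ 0.01344659,  0.69477203,  0.71910432,  1.03344803],
       [ 0.        ,  0.        ,  0.        ,  1.        ]])}
side {'camera_matrix': array([[472.31491169,   0.        , 249.394716  ],
       [  0.        , 472.31491169, 190.97130973],
       [  0.        ,   0.        ,   1.        ]]), 'D': array([0.04616194, 0.        , 0.        , 0.        , 0.        ]), 'cam_to_world': array([[-0.86321617,  0.36646007, -0.34722451,  0.03198429],
       [-0.50477683, -0.63693107,  0.58268273,  0.76753168],
       [-0.00762813,  0.67825204,  0.73478975,  1.06715785],
       [ 0.        ,  0.        ,  0.        ,  1.        ]])}
```

View pics/scene0.png

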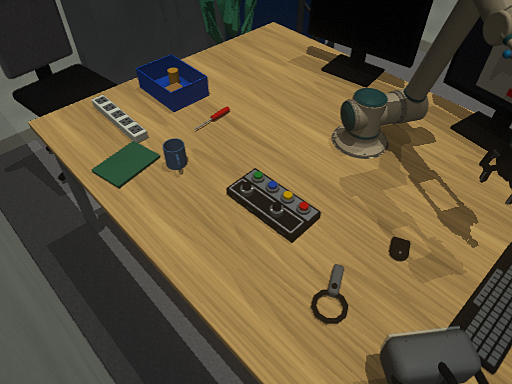

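View pics/side0.png

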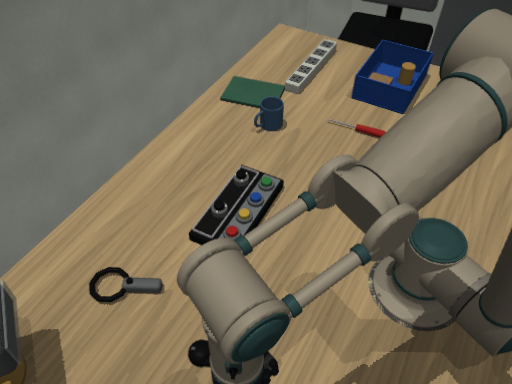

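The scene view shows the keys from far to near: green (258,176), blue (272,185), yellow (288,195), red (304,206). The side view shows the same order, with green at (266,183) and red at (232,231). I'll locate them on the plane z = 0.059.

```bash
cat > h.py <<'E'
import numpy as np, cv2
from rig import *
H={'red':[(0,7),(173,180)],'yellow':[(20,30)],'green':[(45,80)],'blue':[(105,120)]}
def ray(m,uv,T):
    q=cv2.undistortPoints(np.array([[uv]],float),m['camera_matrix'],m['D'])[0,0]
    d=T[:3,:3]@np.array([q[0],-q[1],-1]); return T[:3,3],d
def plane(m,uv,T,z):
    o,d=ray(m,uv,T); return o+d*(z-o[2])/d[2]
def blobs(p,rect,smin=110,vmin=70):
    h=cv2.cvtColor(p,cv2.COLOR_RGB2HSV); x0,y0,x1,y1=rect; out={}
    for c,rs in H.items():
        k=np.zeros(h.shape[:2],np.uint8)
        for a,b in rs: k|=cv2.inRange(h,(a,smin,vmin),(b,255,255))
        w=np.zeros_like(k); w[y0:y1,x0:x1]=k[y0:y1,x0:x1]
        n,l,s,ce=cv2.connectedComponentsWithStats(w)
        if n>1:
            i=1+np.argmax(s[1:,4]); out[c]=(ce[i],s[i])
    return out
E
python3 - <<'E'
from h import *
for n,r in (('scene',(235,160,325,220)),('side',(215,165,290,245))):
    p=cv2.imread(f'pics/{n}0.png')[:,:,::-1].copy(); m=camera_model(n)
    for c,(ce,s) in blobs(p,r).items(): print(n,c,ce.round(1),s,plane(m,ce,m['cam_to_world'],.058).round(4))
E
```

```text
scene red [303.6 205.8] [299 202  10   9  71] [0.4857 0.1144 0.058 ]
scene yellow [287.5 194.8] [283 191  11   9  72] [0.4886 0.0445 0.058 ]
scene green [257.7 173.8] [254 171   9   6  40] [ 0.4919 -0.0979  0.058 ]
scene blue [272.  183.7] [268 181   9   6  46] [ 0.4896 -0.0285  0.058 ]
side red [231.4 230.8] [226 226  12  11 103] [0.4773 0.1177 0.058 ]
side yellow [243.9 213.4] [239 209  11  10  95] [0.4791 0.0482 0.058 ]
side green [265.8 180.6] [261 177  11   8  63] [ 0.4877 -0.0932  0.058 ]
side blue [255.1 196.3] [250 192  11  10  83] [ 0.4842 -0.023   0.058 ]
```

Emit:
drive_tool --motion "0 0 0 -0.03 -0.028 0 0;0 0 0 -0.039 -0.0365 0 0;0 0 0 -0.039 -0.0365 0 0;0 0 0 -0.039 -0.0365 0 0;0 0 0 -0.039 -0.0365 0 0;0 0 0 -0.039 -0.0365 0 0;0 0 0 -0.039 -0.0365 0 0;0 0 0 -0.039 -0.0365 0 0;0 0 0 -0.039 -0.0365 0 0;0 0 0 -0.039 -0.0365 0 0;0 0 0 -0.039 -0.0365 0 0;0 0 0 0 0 0 0" --newtons 20

```text
clock: 1.6
position: [0.4641, 0.0172, 0.2273]
ee_rot: [-0.001, 0.166, 0.986, -0.002]
contact_force: [-0.9, 0.6, 0.0]
width: -0.0001
```

```bash
cat > look.py <<'E'
import sys
from h import *
from scipy.spatial.transform import Rotation as Ro
s=get_state(); q=s['ee_rot']; R=Ro.from_quat([q[1],q[2],q[3],q[0]]).as_matrix()
print(s['clock'],s['position'].round(4),q.round(4),s['contact_force'].round(2),s['width'].round(4),s['qpos'].round(2))
p,d=get_image('wrist'); cv2.imwrite(f'pics/{sys.argv[1]}.png',p[:,:,::-1])
m=camera_model('wrist'); T=np.eye(4);T[:3,:3]=R;T[:3,3]=s['position'];T=T@m['T_tool_cam']
if len(sys.argv)>2: print(m,T)
for c,(ce,st) in blobs(p,(0,0,512,384)).items():
    w=plane(m,ce,T,.059); print(c,ce.round(1),st,w.round(4),'tool delta',(R.T@(w-s['position'])).round(4))
E
python3 look.py w1 1
```

```text
Traceback (most recent call last):
  File "look.py", line 5, in <module>
    print(s['clock'],s['position'].round(4),q.round(4),s['contact_force'].round(2),s['width'].round(4),s['qpos'].round(2))
                                                                                   ^^^^^^^^^^^^^^^^
AttributeError: 'float' object has no attribute 'round'
```

```bash
sed -i "s/s\['width'\].round(4)/s['width']/" look.py; python3 look.py w1 1
```

```text
1.6 [0.4641 0.0172 0.2273] [-7.000e-04  1.662e-01  9.861e-01 -2.000e-03] [-0.95  0.64  0.02] -7.508224267383785e-05 [-0.11  0.11  1.73 -0.    1.3  -1.35]
{'camera_matrix': array([[333.53256536,   0.        , 257.59491704],
       [  0.        , 333.53256536, 189.82188258],
       [  0.        ,   0.        ,   1.        ]]), 'D': array([-0.08277348,  0.        ,  0.        ,  0.        ,  0.        ]), 'T_tool_cam': array([[ 1.52541757e-04,  9.47437136e-01,  3.19941949e-01,
         8.34185993e-02],
       [ 9.99999746e-01, -3.67448436e-04,  6.11337699e-04,
        -1.17942976e-03],
       [ 6.96766207e-04,  3.19941775e-01, -9.47436951e-01,
        -1.42928031e-01],
       [ 0.00000000e+00,  0.00000000e+00,  0.00000000e+00,
         1.00000000e+00]])} [[ 0.32756624 -0.89587583 -0.30017803  0.38519345]
 [ 0.9448155   0.30894242  0.10898735  0.04395615]
 [-0.00490141 -0.31931344  0.94763648  0.37026852]
 [ 0.          0.          0.          1.        ]]
red [356.2 150.7] [339 134  35  34 893] [0.4772 0.1099 0.059 ] tool delta [0.0179 0.0926 0.1679]
yellow [264.7  44.3] [ 211    0  142  102 2446] [0.3595 0.0578 0.059 ] tool delta [0.1121 0.0048 0.1683]
green [162.2 224.2] [148 208  31  32 700] [ 0.4871 -0.0969  0.059 ] tool delta [-0.0592 -0.0996  0.1687]
blue [223.8 200.5] [208 185  32  32 808] [ 0.4834 -0.0274  0.059 ] tool delta [-0.033  -0.0351  0.1684]
```

View pics/w1.png

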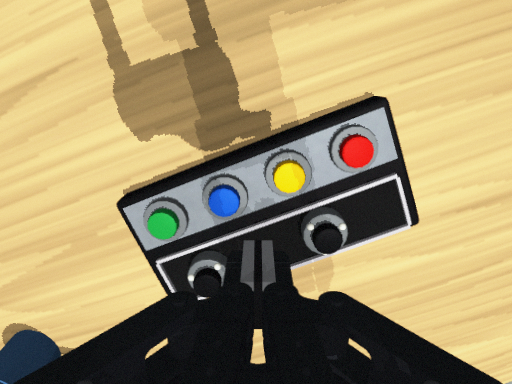

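The wrist view shows green (162,224), blue (224,200), yellow (289,176) and red (356,151). All three cameras agree to within about 5 mm, so I'll move above blue.

Emit:
drive_tool --motion "0 0 0 -0.017 -0.0175 0 0;0 0 0 -0.017 -0.0175 0 0;0 0 0 0 0 0.02 0;0 0 0 0 0 0.04 0;0 0 0 0 0 0.04 0;0 0 0 0 0 0.02 0;0 0 0 0 0 0 0"

```text
clock: 2.52
position: [0.4781, -0.0162, 0.1037]
ee_rot: [-0.004, 0.161, 0.987, 0.001]
contact_force: [-0.7, -0.7, 0.5]
width: 0.0001
```

```bash
python3 look.py w2
```

```text
2.525 [ 0.4781 -0.0162  0.1037] [-4.100e-03  1.606e-01  9.870e-01  9.000e-04] [-0.72 -0.72  0.53] 0.00010244797718477439 [-0.18  0.25  1.89  0.    1.01 -1.43]
red [457.1 156.9] [ 428  131   59   53 2375] [0.4764 0.108  0.059 ] tool delta [0.0407 0.1173 0.0451]
yellow [349.6 195.7] [ 323  170   55   53 2197] [0.4794 0.0404 0.059 ] tool delta [0.0163 0.0541 0.0448]
green [148.3 266.2] [ 124  242   50   49 1844] [ 0.4855 -0.0952  0.059 ] tool delta [-0.0324 -0.0726  0.0444]
blue [243.1 228.4] [ 220  207   50   47 1613] [ 0.4793 -0.0274  0.059 ] tool delta [-0.0051 -0.0102  0.0446]
```

View pics/w2.png

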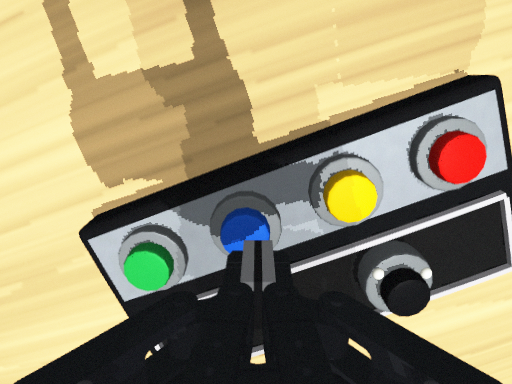

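The fingers are just behind and left of the blue key, which they partly hide at (243,228). Interpolating from red and green puts blue at about (0.483, -0.027). I'll correct for that and descend to just above it.

Emit:
drive_tool --motion "0 0 0 -0.008 -0.009 0 0;0 0 0 0 0 0 0;0 0 0 0 0 0.02 0;0 0 0 0 0 0.014 0;0 0 0 0 0 0 0"

```text
clock: 3.2
position: [0.4875, -0.0284, 0.0741]
ee_rot: [0.002, 0.16, 0.987, 0.001]
contact_force: [-0.5, 0.6, 0.1]
width: -0.0001
```

```bash
python3 look.py w3
```

```text
3.2 [ 0.4875 -0.0284  0.0741] [1.700e-03 1.605e-01 9.870e-01 9.000e-04] [-0.5   0.65  0.08] -0.00014364017843010617 [-0.2   0.29  1.92  0.    0.92 -1.45]
red [495.2 145.9] [ 474  115   38   62 1903] [0.4744 0.1004 0.059 ] tool delta [0.0533 0.118  0.0152]
yellow [382.6 190.9] [ 350  160   66   63 3112] [0.4792 0.0399 0.059 ] tool delta [0.0295 0.0621 0.0151]
green [144.7 273.6] [ 116  246   58   56 2534] [ 0.4853 -0.095   0.059 ] tool delta [-0.019  -0.0639  0.015 ]
blue [258.3 227.3] [ 229  204   60   47 1997] [ 0.4782 -0.0262  0.059 ] tool delta [ 0.0095 -0.0009  0.015 ]
```

View pics/w3.png

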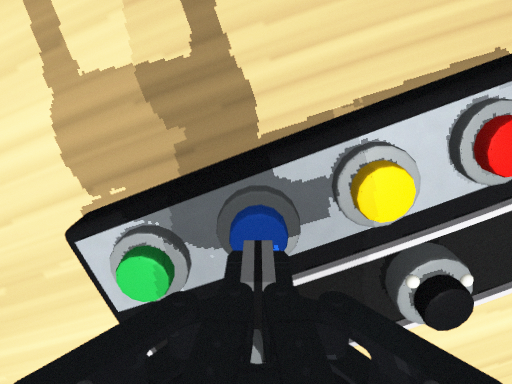

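The fingertips are centred sideways on blue (258,227) but about 4–5 mm too far towards the tray. I'll nudge back and lower.

Emit:
drive_tool --motion "0 0 0 0.005 0 0 0;0 0 0 0 0 0.008 0;0 0 0 0 0 0.004 0;0 0 0 0 0 0 0"

```text
clock: 3.75
position: [0.4838, -0.0268, 0.063]
ee_rot: [0.003, 0.16, 0.987, 0.001]
contact_force: [0.8, 0.7, 0.1]
width: -0.0002
```

Emit:
drive_tool --motion "0 0 0 0 0 0.004 0;0 0 0 0 0 0.003 0;0 0 0 0 0 0.003 0"

```text
clock: 4.12
position: [0.4841, -0.0269, 0.053]
ee_rot: [0.004, 0.16, 0.987, 0.001]
contact_force: [-0.4, 0.1, 3.5]
width: -0.0002
```

Emit:
drive_tool --motion "0 0 0 0 0 0.002 0;0 0 0 0 0 0 0"

```text
clock: 4.38
position: [0.4842, -0.0269, 0.0512]
ee_rot: [0.004, 0.16, 0.987, 0.001]
contact_force: [-1.0, -0.7, 4.1]
width: -0.0002
```

Emit:
drive_tool --motion "0 0 0 0 0 0.001 0;0 0 0 0 0 0 0"

```text
clock: 4.62
position: [0.4842, -0.0269, 0.0513]
ee_rot: [0.004, 0.16, 0.987, 0.001]
contact_force: [-0.9, 0.1, 4.7]
width: -0.0
```

Emit:
drive_tool --motion "0 0 0 0 0 0.0005 0;0 0 0 0 0 0 0;0 0 0 0 0 0 0;0 0 0 0 0 0 0;0 0 0 0 0 0.0005 0;0 0 0 0 0 0 0;0 0 0 0 0 0 0;0 0 0 0 0 0 0"

```text
clock: 5.62
position: [0.4841, -0.0269, 0.051]
ee_rot: [0.004, 0.16, 0.987, 0.001]
contact_force: [-1.2, -0.9, 4.8]
width: -0.0002
```

```bash
python3 look.py w4;python3 -c "
from h import *
for n in ('side','scene'):
    p,_=get_image(n); cv2.imwrite(f'pics/{n}4.png',cv2.resize(p[140:260,180:340,::-1],None,fx=4,fy=4))"
```

```text
5.625 [ 0.4841 -0.0269  0.051 ] [4.100e-03 1.603e-01 9.871e-01 8.000e-04] [-1.22 -0.89  4.76] -0.00015184731771532119 [-0.2   0.32  1.96  0.    0.86 -1.45]
red [506.7 166.1] [500 142  12  47 395] [0.4719 0.0911 0.059 ] tool delta [ 0.0489  0.1081 -0.008 ]
yellow [398.4 214.4] [ 362  180   75   70 4012] [0.4785 0.0397 0.059 ] tool delta [ 0.0263  0.0614 -0.008 ]
green [127.3 297.3] [  99  273   65   55 2254] [ 0.4804 -0.0945  0.059 ] tool delta [-0.0179 -0.0653 -0.008 ]
blue [258.1 240.3] [227 229  63  31 737] [ 0.4706 -0.0235  0.059 ] tool delta [ 0.0139 -0.001  -0.0081]
```

View pics/w4.png

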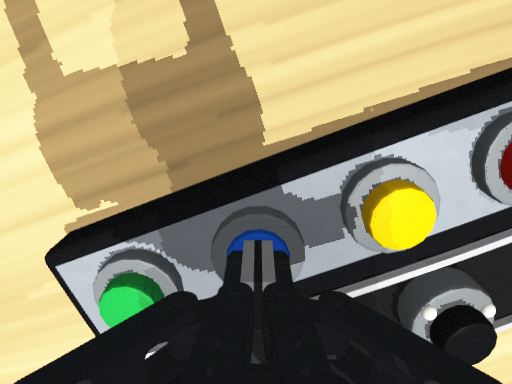

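View pics/scene4.png

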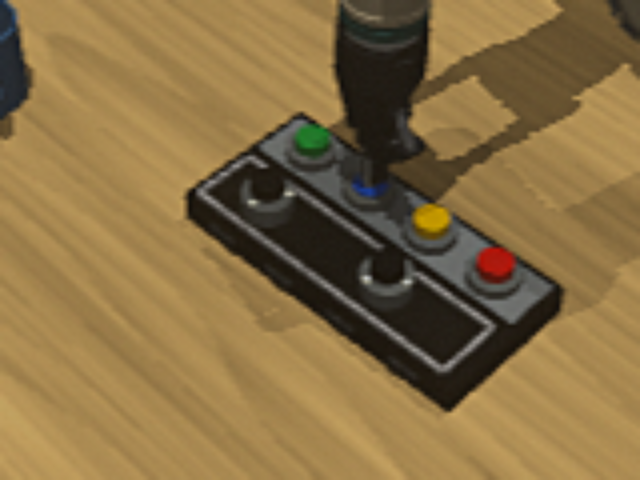

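The fingertips sit on blue (wrist image 258,240), and the key is lower than its neighbours. The other keys are untouched. I'll hold longer.

Emit:
drive_tool --motion "0 0 0 0 0 0.0005 0;0 0 0 0 0 0 0;0 0 0 0 0 0 0;0 0 0 0 0 0 0;0 0 0 0 0 0.0005 0;0 0 0 0 0 0 0;0 0 0 0 0 0 0;0 0 0 0 0 0 0;0 0 0 0 0 0.0005 0;0 0 0 0 0 0 0;0 0 0 0 0 0 0;0 0 0 0 0 0 0"

```text
clock: 7.28
position: [0.4841, -0.0269, 0.051]
ee_rot: [0.004, 0.16, 0.987, 0.001]
contact_force: [-1.5, -0.1, 5.1]
width: -0.0004
```

Emit:
drive_tool --motion "0 0 0 0 0 -0.012 0;0 0 0 0 0 -0.015 0;0 0 0 0 0 -0.01 0;0 0 0 0 0 0 0;0 0 0 -0.008 -0.0217 0 0;0 0 0 -0.008 -0.0217 0 0;0 0 0 -0.008 -0.0217 0 0;0 0 0 0 0 0 0"

```text
clock: 8.28
position: [0.4855, -0.0973, 0.0878]
ee_rot: [0.003, 0.16, 0.987, 0.001]
contact_force: [-0.2, -0.3, 0.3]
width: -0.0004
```

```bash
python3 look.py w5
```

```text
8.275 [ 0.4855 -0.0973  0.0878] [0.003  0.1597 0.9872 0.0011] [-0.16 -0.28  0.25] -0.00038193087593659165 [-0.34  0.28  1.89  0.    0.96 -1.59]
yellow [487.2 149.9] [ 459  121   53   58 2542] [0.4788 0.0357 0.059 ] tool delta [0.0485 0.124  0.0289]
green [259.5 226.3] [ 233  204   54   47 1804] [ 0.4821 -0.0963  0.059 ] tool delta [ 0.0037 -0.0002  0.0288]
blue [374.1 191.6] [ 344  163   61   58 2645] [ 0.4823 -0.0299  0.059 ] tool delta [0.0244 0.0628 0.0289]
```

View pics/w5.png

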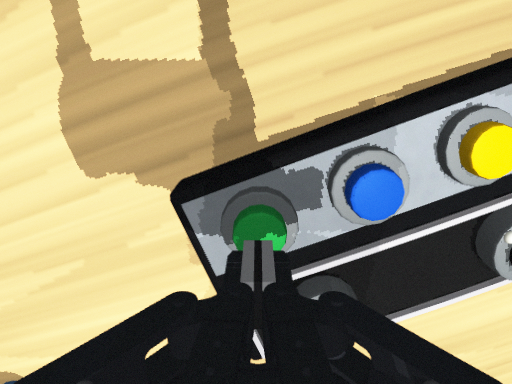

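Blue (374,192) is fully up again, and the fingers are centred over green (259,226). Next I press green.

Emit:
drive_tool --motion "0 0 0 0 0 0.012 0;0 0 0 0 0 0.012 0;0 0 0 0 0 0 0"

```text
clock: 8.7
position: [0.4839, -0.0941, 0.0611]
ee_rot: [0.001, 0.159, 0.987, 0.002]
contact_force: [0.5, -0.5, -0.0]
width: -0.0003
```

Emit:
drive_tool --motion "0 0 0 0 0 0.003 0;0 0 0 0 0 0.003 0;0 0 0 0 0 0.003 0;0 0 0 0 0 0.001 0;0 0 0 0 0 0.0005 0;0 0 0 0 0 0 0;0 0 0 0 0 0.0005 0;0 0 0 0 0 0 0"

```text
clock: 9.7
position: [0.4843, -0.094, 0.0511]
ee_rot: [0.002, 0.158, 0.987, 0.002]
contact_force: [-1.3, 0.5, 5.0]
width: 0.0001
```

Green is fully down at 5 N. I'll release it and back the hand away.

Emit:
drive_tool --motion "0 0 0 0 0 0 0;0 0 0 0 0 -0.012 0;0 0 0 0 0 -0.02 0;0 0 0 0 0 -0.04 0;0 0 0 0 0 -0.04 0;0 0 0 0 0 -0.04 0;0 0 0 0 0 -0.02 0;0 0 0 0 0 0 0;0 0 0 0 0 0 0"

```text
clock: 10.82
position: [0.4835, -0.0937, 0.2289]
ee_rot: [0.002, 0.158, 0.987, 0.003]
contact_force: [0.1, 0.1, -1.2]
width: 0.0004
```

```bash
python3 look.py w6; python3 -c "
from h import *
p,_=get_image('scene'); cv2.imwrite('pics/scene6.png',p[:,:,::-1])
a=cv2.imread('pics/scene0.png')[:,:,::-1].astype(int)
for n,(x0,y0,x1,y1) in dict(mug=(155,130,195,178),mouse=(380,228,420,268),driver=(190,100,235,136),ctrl=(305,258,350,328)).items(): print(n,np.abs(a-p)[y0:y1,x0:x1].mean().round(2))
m=camera_model('scene')
for c,(ce,s) in blobs(p,(235,160,325,220)).items(): print(c,ce.round(1))"
```

```text
10.825 [ 0.4835 -0.0937  0.2289] [0.0019 0.1584 0.9874 0.0025] [ 0.06  0.11 -1.2 ] 0.00035565396564394327 [-0.34  0.15  1.68  0.01  1.31 -1.59]
red [459.7  97.5] [441  81  37  34 957] [0.4775 0.1082 0.059 ] tool delta [0.0694 0.189  0.1707]
yellow [115.7 221.4] [   0  159  221  124 5608] [ 0.4916 -0.2519  0.059 ] tool delta [-0.0567 -0.1487  0.1692]
green [255.  172.8] [239 158  32  31 772] [ 0.4876 -0.0982  0.059 ] tool delta [-0.0047 -0.0039  0.1699]
blue [322.4 147.5] [306 131  34  34 866] [ 0.4839 -0.0292  0.059 ] tool delta [0.0204 0.0605 0.1701]
mug 4.36
mouse 7.57
driver 4.72
ctrl 4.55
red [303.6 205.8]
yellow [287.6 194.8]
green [257.8 173.8]
blue [272. 184.]
```

View pics/w6.png

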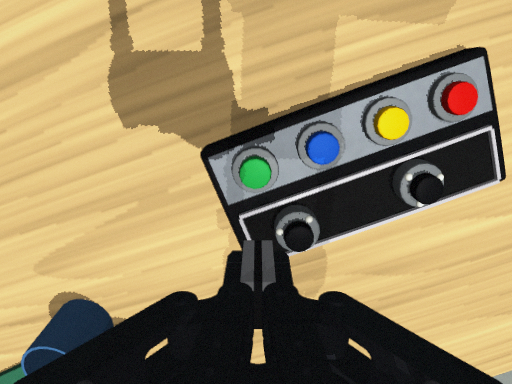

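View pics/scene6.png

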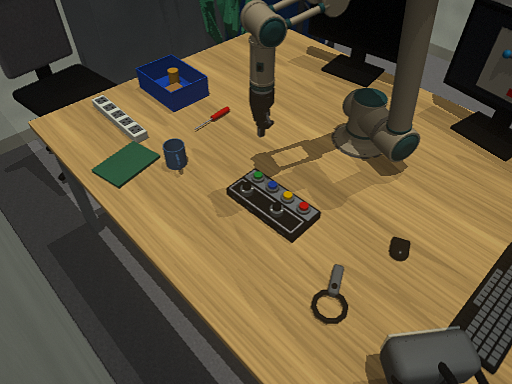

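All four keys are up at the same pixels as at the start (green 258,174; blue 272,184; yellow 288,195; red 304,206). The pucks and bystanders haven't moved and the hand is well clear, so I'll hand the job in.

```bash
python3 -c "
from rig import *
print(sign_off())"
```

```text
the job is handed in; nothing more can be done
None
```

I pressed the blue key fully down for about 2.9 s, let it come up, then pressed the green key fully down for about half a second and released it. I then raised the hand about 17 cm above the keys and handed the job in at about 10.9 s; no verdict was reported.

- **Presses:** with each key fully down, the fingertips measured z ≈ 51 mm and the force was about 5 N. The wrist picture before the green press showed blue up again.
- **Keys afterwards:** in the scene camera, all four keys are within 0.3 pixel of where they started.
- **Other objects:** nothing looks moved, but I only checked this by eye. A picture difference with the starting view showed small changes (4–8 grey levels) around the mug, mouse, screwdriver and controller. I put that down to changed lighting and noise, and did not measure their positions.
- **Disagreements:** the cameras differed by up to about 6 mm on where the keys are, which was small enough for 32 mm keys. The last force reading, with the hand in free air, was -1.2 N in z, which I take to be noise or the arm still settling.

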